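# Ease the spring clip off the turntable's pivot pin with the forked wedge

## Task

The spring clip on the board turntable's pivot pin has to come off. Pick up the forked wedge, lay its fork down on the turntable disc in front of the clip's lug side and slide it along the disc, gently and never forcing it, under the clip until the whole clip spreads and rides up over the pin's bead; do not take the clip with the gripper while it is still below the bead. Then lay the wedge flat on the bench, lift the loose clip off the pin, put it in the small open tray and leave everything else where it was.

Things in the scene. Friction and masses are not known exactly. Their poses are not given: they have to be found in the camera images.
- stand: fixed board turntable, origin under its 150 mm square, 18 mm high base, which stands on levelling feet that raise it 0 to 10 mm off the bench. Level aluminium disc, 120 mm across, its top 50 mm above this origin, with an upright pivot pin at its centre. x points to a clamp arm and upright circuit board (110 mm wide, top 78 mm above the origin) that begin 57 mm from the pin: work from the other side
- rod (a point): pivot pin: point on its axis, level with the disc's top, z up. Above the disc: washer 16 mm across, 2.1 mm high; groove 8.8 mm across from 2.1 to 5.5 mm; bead widening to 12.6 mm across at 8.1 mm, back to 8 mm at 11.1 mm; then plain pin, 8 mm across, up to 22 mm
- clip: steel spring clip, 50 g, a flat C-shaped plate 31 mm wide (y), 31 mm long (x), 3 mm thick. Origin: underside, on the pin's axis; x points from the lug towards the pin and the open end. Starts in the groove, on the washer, underside 2.1 mm above the disc. Its two jaws, one each side of the pin, spring apart 1.9 mm each to pass the bead (2.5 N at rest, 7 N each at the bead)
- clip_lug (a point): centre of the clip's upright lug (6 mm in x, 10 mm in y, 16 mm high), 15 mm behind the pin's axis, 11 mm above the clip's underside; the plate's edge is 3 mm further back. Lifted past the bead the clip snaps up and sits loose on the plain pin, underside some 11 mm above the disc, the lug end sagging up to 25 degrees; then it lifts freely off the pin's top
- wedge: loose forked wedge, grey plastic, 80 g, flat underside, 95 mm long, 36 mm wide. Origin: underside, centre line, at the root of the fork's 20 mm wide slot; x along the tines. Two 8 mm wide tines run 37 mm to the tips: 11 mm high for 8 mm, then sloping to 1.5 mm at the tips. Slick (friction 0.2). The slot straddles pin and washer; pushed home, the root meets the washer 8 mm from the pin's axis
- wedge_grip (a point): centre of the wedge's upright handle (44 mm in x, 16 mm in y, 34 mm high from the underside), 40 mm behind the slot root, 17 mm up; x along the fork. Use: underside sliding on the disc under light pressure (2 N is enough), as the tips only just fit the 2.1 mm gap under the clip. Takes 3 to 15 N; the clip rises lug end first, its far end snaps over the bead 3 to 8 mm before the root meets the washer. Never press turntable or clip with over 25 N
- tray_in (a point): centre of the inner floor of the small black open tray, 100 mm (x) by 120 mm (y) outside, walls 4 mm thick and 22 mm high, floor 4 mm thick, z up
There are look-alikes about, which are no part of the job. Several things look just like the wedge: the one meant starts nearest to the robot's base. What is shaped like the clip but yellow is not meant.

How it is judged:
By the outcome, as a careful person would: the job done as asked, in the order asked, and still so for the second after the job is handed in, with the robot touching nothing.
It also fails if it takes over 72 s, if anything falls off the work surface, if the arm or the gripper's body presses on something with over 40 N, if the wrist force passes 120 N, or if a joint passes its speed limit or range.

## Robot

A 6-joint arm with a two-finger parallel gripper is mounted at the origin on the work surface. World frame = base frame: x ahead of the robot, y to its left, z up, the work surface at z = 0. Lengths are in m, angles in degrees, forces in N, time in s.
With the tool pointing down it reaches from about 0.325 to 0.85 m from the base axis. Payload 15.5 kg.
Tool frame: the origin (TCP) lies at the very end of the fingers, on their centre line; the grasp point (between the pads) lies arm.grip_depth behind it (arm.grip_depth is the distance from the TCP to the grasp point, in m); z points along the fingers, y is the direction in which the jaws open and shut (so a half turn about z gives the same grasp; the last joint's range is limited). The gripper opens to 91 mm and grips with 3 to 60 N. Pads are 32 mm wide; open, the fingers measure 118 mm over their backs; the gripper's body (76 mm by 178 mm) begins 60 mm behind the grasp point.
Start: joints at [-74.628, 28.281, 77.091, -0, 74.628, -5.472], TCP at [0.222, -0.584, 0.214] pointing down, gripper open.
Joint ranges: [-166.48, 166.48], [-47.26, 123.95], [12.59, 153.08], [-70.14, 250.14], [6.76, 159.57], [-176.63, 176.63]. Speed limits (degrees/s): [108.29, 108.29, 147.25, 172.46, 172.46, 172.46].

## Interface

Orientations are given as a 3x3 rotation matrix whose columns are the frame's x, y, z axes.
In Python, from rig import arm gives the robot as it stands. Calls block until the motion is done:
- arm.move_to(position, orientation): joint-space move of the TCP to a pose.
- arm.move_l(position, orientation=None, feed=0.15): straight line of the TCP; orientation=None keeps the orientation; feed is the mean speed in m/s.
- arm.move_joints(angles): joint-space move.
- arm.grip(opening): finger opening in m; the grip force is fixed at half the most; returns when the fingers have stopped.
- arm.sleep(seconds).
- arm.solve_ik(position, orientation): joint angles nearest the present ones, or None.
- arm.snapshot(name): name is "side" or "top"; returns the picture (420x560x3 uint8, red, green, blue); there is no depth.
- arm.get_calibration(name): a dict with "intrinsics" (3x3 intrinsics, pixels), "cam_to_world" (4x4, takes a point from camera to world coordinates). Camera axes: x right, y down, z forward; pixel columns grow to the right and rows downward; lengths in m; the calibration is good to about 2 mm. A picture is of the moment at which its call begins. get_calibration takes no time and is no camera call.
A pose or a line that the arm cannot do raises arm.Unreachable and nothing moves.
- arm.sign_off(): hands the job in, once; it reports no verdict.
Readings, each from a call of its own:
- arm.current_t(): time.
- arm.current_joint_positions(): joint angles.
- arm.current_dq(): joint speeds.
- arm.current_tau(): joint torques, N m.
- arm.current_ee_pos(): TCP position.
- arm.current_tool_rot(): TCP orientation.
- arm.current_force(): force on the tool from outside, world axes, zero at the start.
- arm.current_torque(): the same for the moment, N m.
- arm.current_width(): finger opening in m.
Only numpy, scipy, OpenCV 4.12 (cv2) and the standard library are available. Lean on these libraries where they do the work, as an engineer would, in place of code of your own. Each camera call takes 0.05 s, during which the arm holds its last target.

## Working session

There is one attempt and no reset: what is moved stays moved. The work goes in short steps, each a Python script; the robot and the scene stay as the last script left them, time stands still between calls to the robot, and variables do not carry over. Pictures are saved under pics/ and viewed, and the job is handed in when it is done.

```bash
ls; mkdir -p pics; python3 - <<'E'
from rig import arm
import cv2,numpy as np
for n in("side","top"):
    im=arm.snapshot(n); cv2.imwrite(f"pics/{n}0.png",im[:,:,::-1])
    c=arm.get_calibration(n); print(n,np.round(c["intrinsics"],2).tolist(),np.round(c["cam_to_world"],4).tolist())
print(arm.grip_depth,arm.current_t(),arm.current_tool_rot(),arm.current_force(),arm.current_width())
E
```

```text
pics
side [[543.52, 0.0, 277.33], [0.0, 543.52, 210.06], [0.0, 0.0, 1.0]] [[-0.8312, -0.4346, 0.3468, 0.1437], [-0.556, 0.6485, -0.5198, 0.5615], [0.001, -0.6249, -0.7807, 0.9798], [0.0, 0.0, 0.0, 1.0]]
top [[543.72, 0.0, 275.43], [0.0, 543.72, 210.25], [0.0, 0.0, 1.0]] [[0.0302, -0.9949, 0.0964, 0.4191], [-0.9994, -0.0284, 0.0202, -0.0384], [-0.0174, -0.0969, -0.9951, 1.2436], [0.0, 0.0, 0.0, 1.0]]
0.0188 0.1 [[ 9.34554162e-01  3.55820817e-01 -2.53169855e-04]
 [ 3.55820889e-01 -9.34553660e-01  9.75370152e-04]
 [ 1.10456189e-04 -1.00161936e-03 -9.99999492e-01]] [0.96790206 0.19356347 0.42711419] 0.09112931615488577
```

View pics/side0.png

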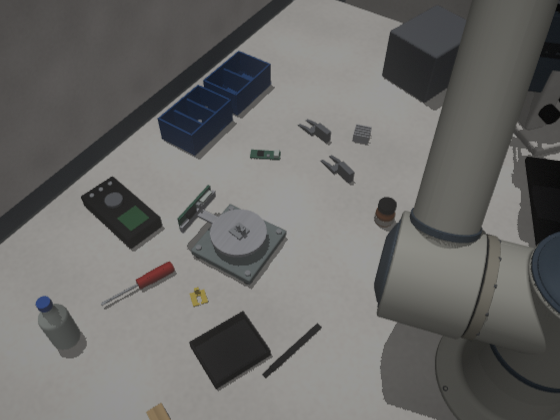

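View pics/top0.png

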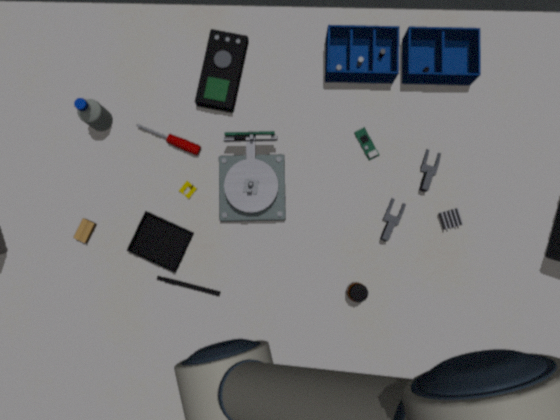

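```bash
cat > h.py <<'E'
import numpy as np,cv2
from rig import arm
C={n:arm.get_calibration(n) for n in("side","top")}
def ray(n,uv):
    K,T=np.array(C[n]["intrinsics"]),np.array(C[n]["cam_to_world"])
    d=T[:3,:3]@np.linalg.inv(K)@np.array([uv[0],uv[1],1.]); return T[:3,3],d/np.linalg.norm(d)
def onz(n,uv,z):
    o,d=ray(n,uv); return o+d*(z-o[2])/d[2]
def tri(a,b):
    (o1,d1),(o2,d2)=ray("side",a),ray("top",b)
    A=sum(np.eye(3)-np.outer(d,d) for d in(d1,d2)); 
    r=sum((np.eye(3)-np.outer(d,d))@o for o,d in((o1,d1),(o2,d2)))
    p=np.linalg.solve(A,r); gap=np.dot(o1-o2,np.cross(d1,d2))/np.linalg.norm(np.cross(d1,d2)); return p,gap
def proj(n,p):
    K,T=np.array(C[n]["intrinsics"]),np.array(C[n]["cam_to_world"])
    q=K@(T[:3,:3].T@(np.asarray(p)-T[:3,3])); return q[:2]/q[2]
def crop(im,u0,v0,w,h,s,f):
    cv2.imwrite(f,cv2.resize(im[v0:v0+h,u0:u0+w,::-1],None,fx=s,fy=s,interpolation=cv2.INTER_CUBIC))
E
python3 - <<'E'
from h import *
s=cv2.imread("pics/side0.png")[:,:,::-1];t=cv2.imread("pics/top0.png")[:,:,::-1]
crop(t,370,140,80,110,7,"pics/tw.png"); crop(s,290,110,80,80,7,"pics/sw.png")
crop(t,210,120,90,110,7*.77,"pics/tt.png"); crop(s,180,180,110,105,5.5,"pics/st.png")
print(proj("top",[0,0,0]),proj("side",[0,0,0]))
for p in[(392,218),(430,170)]:print(onz("top",p,0.01))
E
```

```text
[262.06850746 453.724349  ] [509.79856067 377.69121595]
[ 0.52846853 -0.27821257  0.01      ]
[ 0.6410191  -0.36364752  0.01      ]
```

View pics/tw.png

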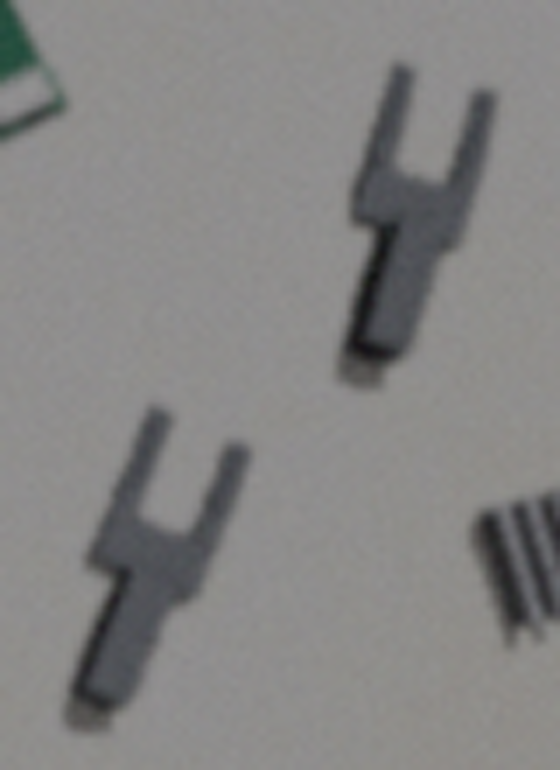

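View pics/sw.png

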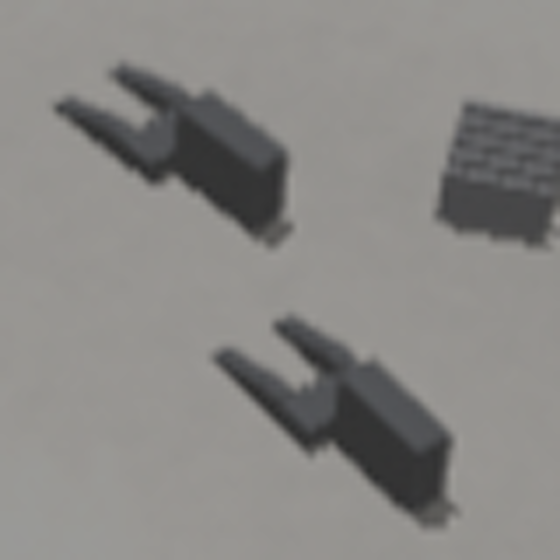

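View pics/tt.png

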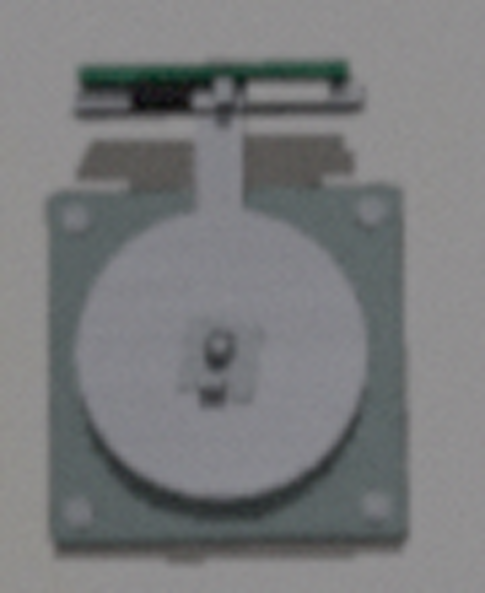

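View pics/st.png

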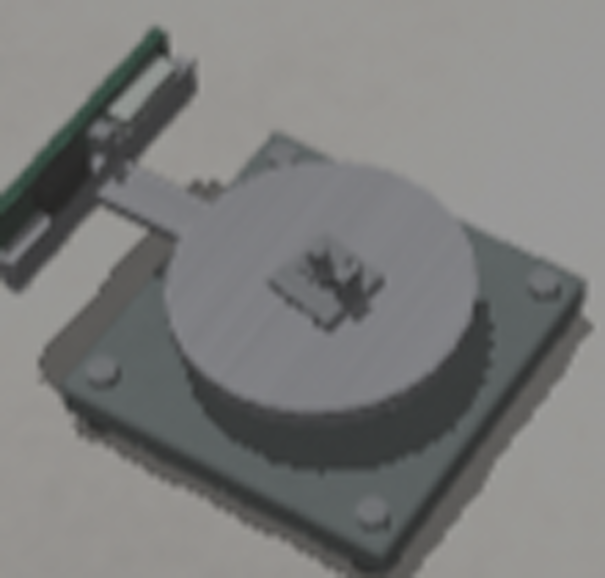

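Candidates for the wedge: top pixel (392,218), 0.60 m from the base, and (430,170), 0.74 m away. I choose the nearer one. The clip on the pin is at top (250,186), and the yellow look-alike at (188,189) isn't part of the job. Next I'll measure the clip, disc and wedge.

```bash
python3 - <<'E'
from h import *
# average several frames
ims={}
for n in("side","top"):
    ims[n]=np.mean([arm.snapshot(n).astype(float) for _ in range(4)],0)
    np.save(f"{n}avg.npy",ims[n])
def st(im,u0,v0,w,h,s,f,lo=60,hi=190):
    c=np.clip((im[v0:v0+h,u0:u0+w,::-1]-lo)/(hi-lo)*255,0,255).astype(np.uint8)
    cv2.imwrite(f,cv2.resize(c,None,fx=s,fy=s,interpolation=cv2.INTER_LINEAR))
st(ims["top"],235,170,30,30,20,"pics/clip_t.png"); st(ims["side"],222,215,34,34,17,"pics/clip_s.png")
E
```

```text
(no output)
```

View pics/clip_t.png

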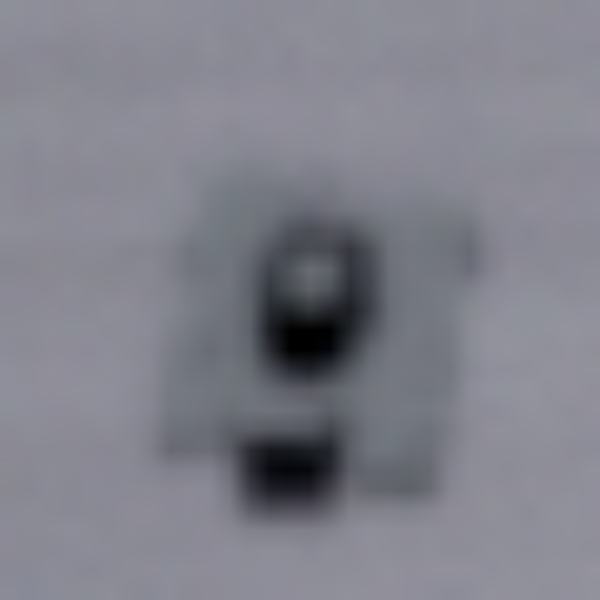

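View pics/clip_s.png

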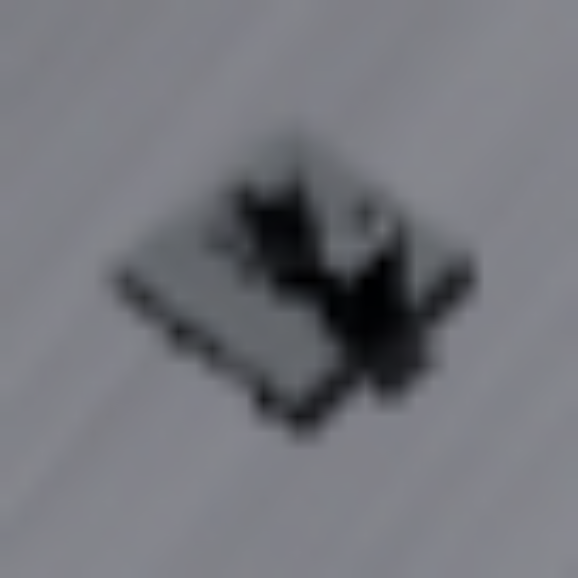

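```bash
python3 - <<'E'
from h import *
from scipy.optimize import least_squares
im={n:np.load(f"{n}avg.npy") for n in("side","top")}
box={"top":(215,145,285,215),"side":(190,195,285,275)}
ell={}
for n in im:
    a=cv2.GaussianBlur(im[n],(0,0),0.7); u0,v0,u1,v1=box[n]
    R,G,B=[a[v0:v1,u0:u1,i] for i in range(3)]
    cx,cy={"top":(252,186),"side":(239,237)}[n]
    for q in({"top":[(252,170),(225,160),(252,210),(290,250)],"side":[(225,240),(240,272),(210,245),(240,262)]}[n]): print(n,q,a[q[1],q[0]].round())
    m=((B-G>3)&(R+G+B>330)).astype(np.uint8)
    m=cv2.morphologyEx(m,cv2.MORPH_CLOSE,np.ones((7,7)));m=cv2.morphologyEx(m,cv2.MORPH_OPEN,np.ones((9,9)))
    cs,_=cv2.findContours(m,cv2.RETR_EXTERNAL,cv2.CHAIN_APPROX_NONE);c=max(cs,key=cv2.contourArea)
    e=cv2.fitEllipse(c);print(n,(e[0][0]+u0,e[0][1]+v0),e[1:],cv2.contourArea(c))
    v=im[n].astype(np.uint8)[:,:,::-1].copy()
    cv2.drawContours(v,[c+np.array([u0,v0])],-1,(0,0,255),1)
    cv2.imwrite(f"pics/ell_{n}.png",cv2.resize(v[v0-5:v1+5,u0-5:u1+5],None,fx=6,fy=6,interpolation=cv2.INTER_NEAREST))
    ell[n]=(e[0][0]+u0,e[0][1]+v0)
print(tri(ell["side"],ell["top"]))
t=lambda u,v:(u/20-.5+235,v/20-.5+170); s=lambda u,v:(u/17-.5+222,v/17-.5+215)
# corners: FL (open end,left), FR, BR(lug end right), BL
P=[("TL",s(115,270),t(205,168)),("BL",s(300,418),t(162,455)),("BR",s(475,268),t(437,495)),("TR",s(290,130),t(478,212))]
for k,a,b in P: print(k,tri(a,b),onz("top",b,.06),onz("side",a,.06))
E
```

```text
side (225, 240) [127. 127. 131.]
side (240, 272) [92. 98. 98.]
side (210, 245) [93. 99. 99.]
side (240, 262) [57. 59. 59.]
side (237.12180709838867, 231.59374237060547) ((42.74630355834961, 55.26251220703125), 91.61695861816406) 1833.0
top (252, 170) [132. 132. 137.]
top (225, 160) [109. 112. 116.]
top (252, 210) [129. 129. 135.]
top (290, 250) [143. 142. 142.]
top (250.57508850097656, 182.29848861694336) ((51.0314826965332, 62.71969223022461), 179.6736297607422) 2330.0
(array([0.59364384, 0.04197447, 0.05520329]), np.float64(-0.0022359440514613197))
TL (array([0.60326566, 0.05534918, 0.06663614]), np.float64(0.002119781936043584)) [0.60335584 0.05535661 0.06      ] [0.6076193  0.05207636 0.06      ]
BL (array([0.57204397, 0.05925058, 0.06416911]), np.float64(0.0026843343564249555)) [0.57138704 0.05894605 0.06      ] [0.57526229 0.05748597 0.06      ]
BR (array([0.56818053, 0.02881304, 0.06370393]), np.float64(0.0018756352273097713)) [0.56780933 0.02857959 0.06      ] [0.57078022 0.02702219 0.06      ]
TR (array([0.59919349, 0.02521602, 0.06525624]), np.float64(0.0015707553987541556)) [0.59929298 0.02512195 0.06      ] [0.60255934 0.02243232 0.06      ]
```

```bash
python3 - <<'E'
import cv2,numpy as np
a=cv2.imread("pics/ell_top.png");b=cv2.imread("pics/ell_side.png");h=max(a.shape[0],b.shape[0])
p=lambda x:cv2.copyMakeBorder(x,0,h-x.shape[0],0,0,0)
o=np.hstack([p(a),p(b)]);cv2.imwrite("pics/ell.png",cv2.resize(o,None,fx=.7,fy=.7))
E
```

```text
(no output)
```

View pics/ell.png

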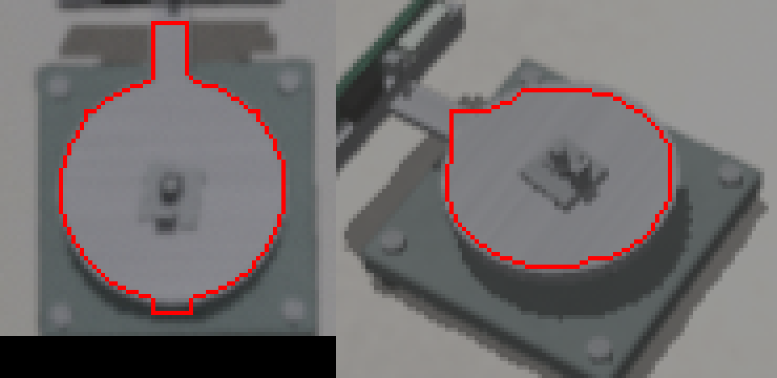

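```bash
cat >> h.py <<'E'
def disc_ellipse(im,n,c0,rad,skip):
    """radial edge points, brightness drop out of the disc"""
    g=cv2.GaussianBlur(im.mean(2).astype(np.float32),(0,0),.8); pts=[]
    for th in np.arange(0,360,3):
        if any(a<=th<=b for a,b in skip): continue
        r=np.arange(rad[0],rad[1],.1,dtype=np.float32); t=np.deg2rad(th)
        v=cv2.remap(g,(c0[0]+r*np.cos(t)).astype(np.float32)[None],(c0[1]+r*np.sin(t)).astype(np.float32)[None],cv2.INTER_CUBIC)[0]
        d=np.gradient(v); i=np.argmin(d)
        if d[i]<-.3: pts.append((c0[0]+r[i]*np.cos(t),c0[1]+r[i]*np.sin(t)))
    pts=np.array(pts,np.float32)
    for _ in range(4):
        e=cv2.fitEllipseDirect(pts); t=np.deg2rad(e[2]); q=pts-e[0]
        x=q@[np.cos(t),np.sin(t)]/(e[1][0]/2); y=q@[-np.sin(t),np.cos(t)]/(e[1][1]/2)
        res=abs(np.hypot(x,y)-1)*sum(e[1])/4; pts=pts[res<max(1.5*np.median(res),.35)] 
    return e,pts
E
python3 - <<'E'
from h import *
im={n:np.load(f"{n}avg.npy") for n in("side","top")}
E={}
for n,c,r,sk in(("top",(251,186),(22,32),[(255,285)]),("side",(239,236),(19,33),[(180,245)])):
    e,p=disc_ellipse(im[n],n,c,r,sk);E[n]=e;print(n,e,len(p))
    v=cv2.resize(im[n].astype(np.uint8)[185-45:275,190:290,::-1],None,fx=6,fy=6)
    for q in p: cv2.circle(v,tuple(int(x) for x in (q-np.array([190,140])+.5)*6),3,(0,0,255),-1)
    cv2.imwrite(f"pics/e2_{n}.png",cv2.resize(v,None,fx=.8,fy=.8))
p,g=tri(E["side"][0],E["top"][0]);print(p,g)
# perspective check: project disc circle & compare centre offset
for n in E:
    th=np.linspace(0,2*np.pi,60)
    for z in(.05,.055,.06):
        q=np.array([proj(n,[p[0]+.06*np.cos(t),p[1]+.06*np.sin(t),z]) for t in th]).astype(np.float32)
        print(n,z,cv2.fitEllipse(q), proj(n,[p[0],p[1],z]))
E
cd pics; python3 -c "
import cv2,numpy as np
cv2.imwrite('e2.png',np.hstack([cv2.resize(cv2.imread(f'e2_{n}.png'),(395,500)) for n in('top','side')]))"
```

```text
top ((250.5169677734375, 185.19015502929688), (53.491127014160156, 53.938697814941406), 18.213443756103516) 69
side ((238.1672821044922, 231.90225219726562), (45.90623474121094, 55.88066482543945), 83.92920684814453) 51
[0.5882658  0.04247661 0.05824969] 0.0011292594795660887
top 0.05 ((250.6597137451172, 185.62255859375), (53.55443572998047, 54.13288497924805), 69.97212219238281) [250.63704492 185.49326222]
top 0.055 ((250.51785278320312, 185.3015594482422), (53.77296829223633, 54.35725784301758), 69.99046325683594) [250.49499422 185.17120018]
top 0.06 ((250.3748016357422, 184.9779052734375), (53.993289947509766, 54.58348846435547), 70.00884246826172) [250.35176133 184.84645782]
side 0.05 ((238.60406494140625, 235.0101776123047), (45.78495407104492, 56.91337966918945), 84.24346923828125) [238.64640226 234.26163529]
side 0.055 ((238.47422790527344, 233.61424255371094), (45.84990692138672, 57.10737609863281), 84.27787780761719) [238.51700101 232.86209263]
side 0.06 ((238.343505859375, 232.20877075195312), (45.9146728515625, 57.30268859863281), 84.31206512451172) [238.38671518 231.45298272]
```

View pics/e2.png

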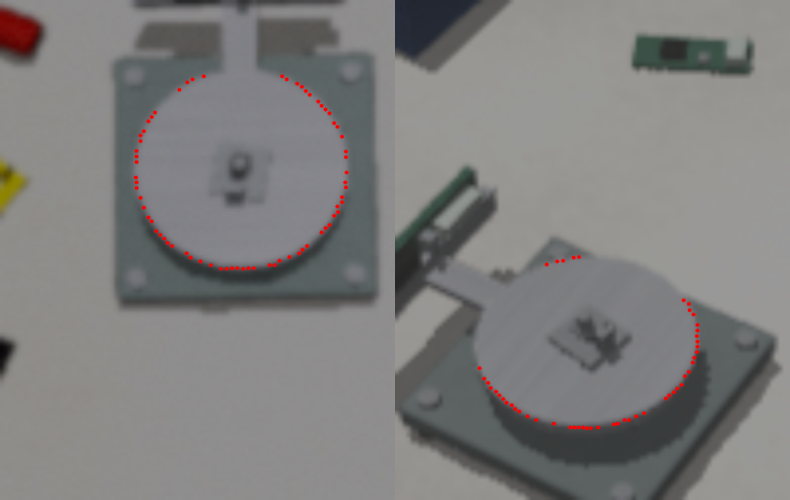

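```bash
python3 - <<'E'
from h import *
im={n:np.load(f"{n}avg.npy") for n in("side","top")}
def st(im,u0,v0,w,h,s,lo=20,hi=150):
    c=np.clip((im[v0:v0+h,u0:u0+w,::-1]-lo)/(hi-lo)*255,0,255).astype(np.uint8)
    return cv2.resize(c,(int(w*s),int(h*s)),interpolation=cv2.INTER_LINEAR)
cv2.imwrite("pics/wA.png",np.hstack([st(im["top"],376,194,36,50,11),st(im["side"],316,150,44,50,9)[:,:] if 0 else cv2.resize(st(im["side"],316,150,36,50,11),(396,550))]))
E
```

```text
(no output)
```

View pics/wA.png

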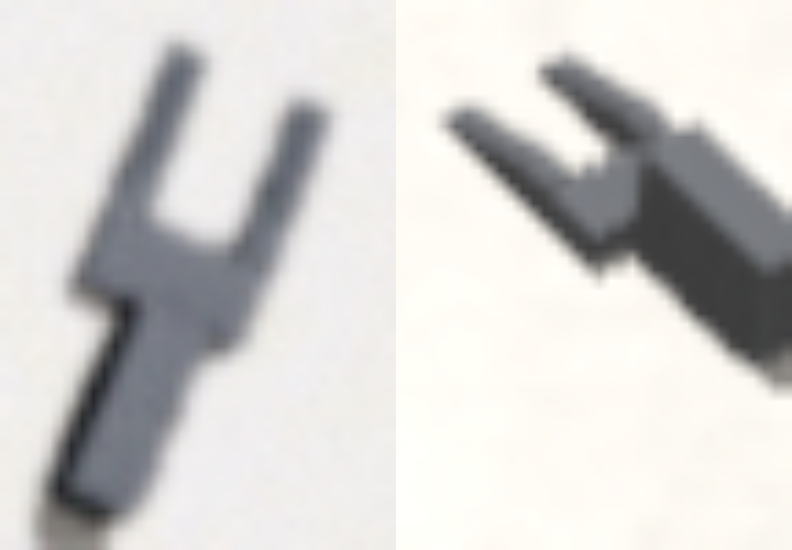

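```bash
python3 - <<'E'
from h import *
t=lambda u,v:(u/11-.5+376,v/11-.5+194); s=lambda u,v:(u/11-.5+316,v/11-.5+150); s7=lambda u,v:(u/7-.5+290,v/7-.5+110)
L=tri(s(62,114),t(188,48));R=tri(s(162,63),t(310,104));print("tips",L,R)
print("rear",tri(s7(433,447),t(105,500)))
print("frontHandle",s(274,142),"rearmid",s7(433,447), s(299,125),s(249,160))
m=(onz("top",t(188,48),.0015)+onz("top",t(310,104),.0015))/2
rear=onz("top",t(105,500),.034)
d=m-rear;print("mid tip top",m,"rear",rear,np.hypot(*d[:2]),np.degrees(np.arctan2(d[1],d[0])))
# yaw also from tip pair
v=onz("top",t(188,48),.0015)-onz("top",t(310,104),.0015);print("tip sep",np.hypot(*v[:2]),np.degrees(np.arctan2(-v[0],v[1])))
ms=(onz("side",s(62,114),.0015)+onz("side",s(162,63),.0015))/2; rs=onz("side",s7(433,447),.034);d=ms-rs
print("side",ms,rs,np.hypot(*d[:2]),np.degrees(np.arctan2(d[1],d[0])))
E
```

```text
tips (array([ 0.57494813, -0.28000345,  0.00568079]), np.float64(-0.0002191395569049779)) (array([ 0.56371932, -0.30501191,  0.00721755]), np.float64(-0.0003540048581290278))
rear (array([ 0.48006771, -0.25843842,  0.03326352]), np.float64(0.0016142657208724175))
frontHandle (340.40909090909093, 162.4090909090909) rearmid (351.35714285714283, 173.35714285714286) (342.6818181818182, 160.86363636363637) (338.1363636363636, 164.04545454545453)
mid tip top [ 0.57006192 -0.29347179  0.0015    ] rear [ 0.47929595 -0.25863844  0.034     ] 0.09722048263768328 -20.995354048773564
tip sep 0.027686945212030835 -23.464970085166968
side [ 0.57136208 -0.2969192   0.0015    ] [ 0.48053335 -0.25745052  0.034     ] 0.09903350285263651 -23.486852760975065
```

```bash
cat >> h.py <<'E'
def Rz(yaw):
    c,s=np.cos(np.radians(yaw)),np.sin(np.radians(yaw)); return np.array([[c,s,0],[s,-c,0],[0,0,-1.]])
def snap(tag,k=2):
    o={}
    for n in("side","top"):
        o[n]=np.mean([arm.snapshot(n).astype(float) for _ in range(k)],0)
        cv2.imwrite(f"pics/{n}_{tag}.png",o[n][:,:,::-1].astype(np.uint8))
    return o
def st(im,u0,v0,w,h,s,lo=20,hi=160):
    c=np.clip((im[v0:v0+h,u0:u0+w,::-1]-lo)/(hi-lo)*255,0,255).astype(np.uint8)
    return cv2.resize(c,(int(w*s),int(h*s)),interpolation=cv2.INTER_LINEAR)
def rep(m=""): print(m,"t=%.2f"%arm.current_t(),"p",np.round(arm.current_ee_pos(),4),"F",np.round(arm.current_force(),2),"M",np.round(arm.current_torque(),2),"w %.4f"%arm.current_width())
E
python3 - <<'E'
from h import *
R=Rz(-22.5)
for p,y in(([.5,-.266,.12],-22.5),([.49,.053,.1],-6.8),([.54,.047,.065],-6.8)): print(np.round(arm.solve_ik(p,Rz(y)),1))
arm.grip(.05); rep()
arm.move_to([.5,-.266,.12],R); rep("above")
o=snap("above")
cv2.imwrite("pics/v1.png",np.hstack([st(o["top"],350,150,100,110,4),st(o["side"],260,80,100,110,4)]))
E
```

```text
[-34.1  29.9  91.7  -0.   58.5  78.4]
[ -0.8  26.8 103.   -0.   50.2  96. ]
[-1.3 32.9 97.8 -0.  49.3 95.5]
 t=1.27 p [ 0.2224 -0.5841  0.2139] F [ 0.04 -0.08 -1.15] M [ 0.05  0.03 -0.04] w 0.0502
above t=2.87 p [ 0.5    -0.2668  0.1202] F [-0.17 -0.88  0.31] M [-0.02  0.04 -0.03] w 0.0495
```

View pics/v1.png

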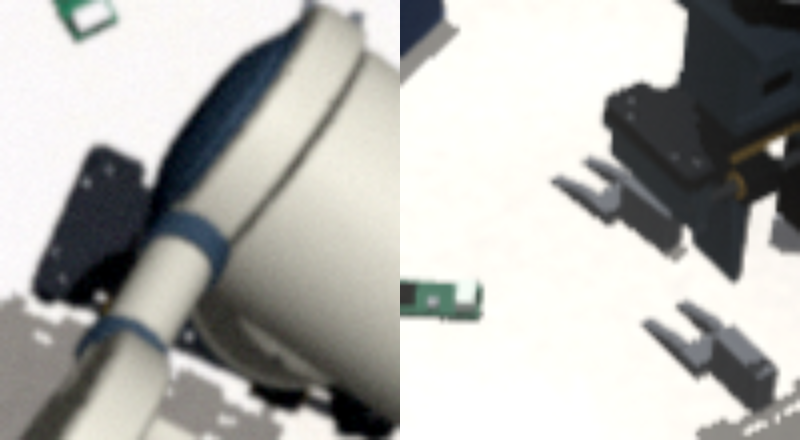

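View pics/side_above.png

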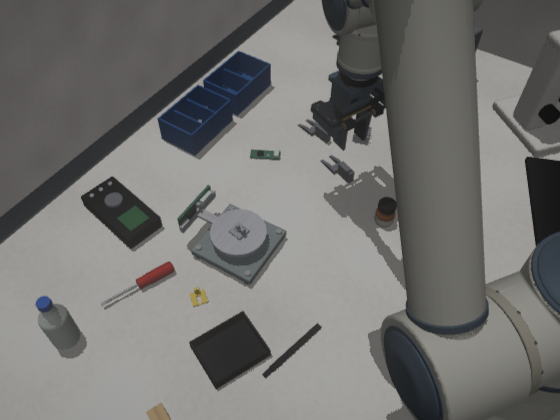

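View pics/top_above.png

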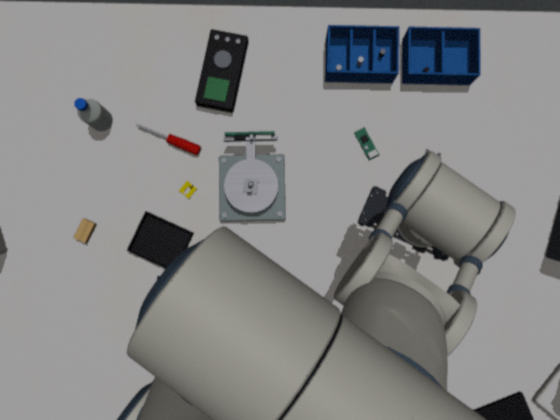

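The near wedge (side 340,167) sits below the open gripper, and I see no third wedge in the area the arm hid before. Descending to grasp it.

```bash
python3 - <<'E'
from h import *
arm.move_l([.5,-.266,.045],feed=.15); rep("pre")
a=arm.snapshot("side").astype(float)
arm.move_l([.5,-.266,.004],feed=.06); rep("down")
b=arm.snapshot("side").astype(float)
cv2.imwrite("pics/v2.png",np.hstack([st(a,300,110,80,100,5),st(b,300,110,80,100,5)]))
E
```

```text
pre t=3.72 p [ 0.5002 -0.2663  0.0455] F [0.34 0.03 0.85] M [0.08 0.   0.03] w 0.0499
down t=4.60 p [ 0.5001 -0.2661  0.0041] F [-0.02 -0.36 -0.04] M [ 0.04  0.05 -0.  ] w 0.0501
```

View pics/v2.png

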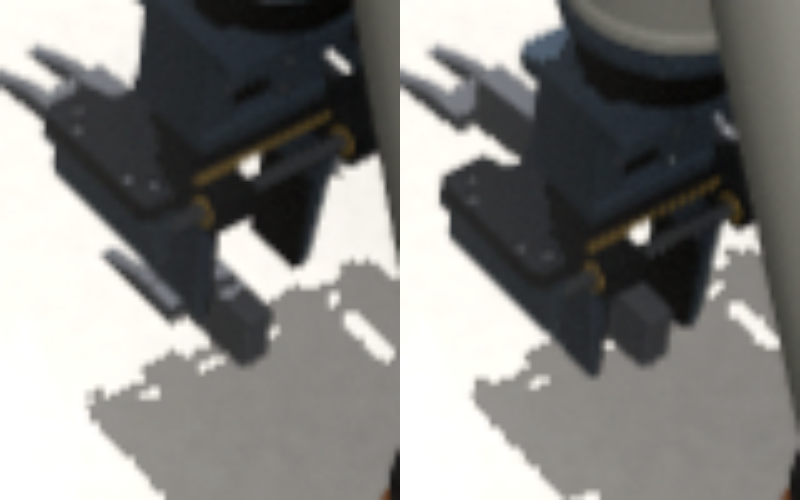

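```bash
python3 - <<'E'
from h import *
arm.grip(.0); rep("grip")
p=arm.current_ee_pos(); np.save("pgrip.npy",p)
arm.move_l([p[0],p[1],.13],feed=.15); 
for _ in range(3): rep("lift"); arm.sleep(.05)
b=arm.snapshot("side").astype(float);t=arm.snapshot("top").astype(float)
cv2.imwrite("pics/v3.png",np.hstack([st(b,280,70,100,110,4),st(t,340,150,100,110,4)]))
E
```

```text
grip t=5.27 p [ 0.5    -0.266   0.0041] F [-0.12 -0.39  1.54] M [ 0.01  0.11 -0.01] w 0.0159
lift t=6.26 p [ 0.4996 -0.2657  0.1292] F [-0.11  0.51 -0.27] M [ 0.11 -0.    0.01] w 0.0156
lift t=6.31 p [ 0.4995 -0.2657  0.129 ] F [-0.15  0.23 -0.82] M [0.03 0.04 0.  ] w 0.0157
lift t=6.36 p [ 0.4995 -0.2657  0.129 ] F [-0.11  0.34 -1.11] M [0.06 0.03 0.04] w 0.0160
```

View pics/v3.png

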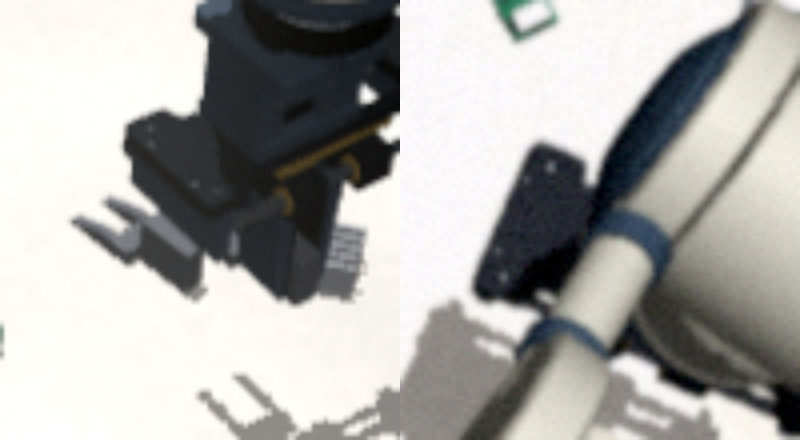

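```bash
python3 - <<'E'
from h import *
R=Rz(-6.8); pin=np.array([.588,.042]);d=np.array([.993,-.1184])
q=pin-.104*d
arm.move_to([*q,.13],R); rep("stage")
arm.move_l([*q,.078],feed=.1); arm.sleep(.2)
for _ in range(4): rep("hover"); arm.sleep(.05)
o=snap("hover",3); np.save("hov_side.npy",o["side"])
cv2.imwrite("pics/v4.png",np.hstack([st(o["side"],195,190,100,110,4),st(o["top"],200,140,100,110,4)]))
E
```

```text
stage t=7.72 p [0.4853 0.0535 0.1301] F [-0.14  0.04 -1.13] M [ 0.02  0.01 -0.04] w 0.0159
hover t=8.59 p [0.4851 0.0543 0.0786] F [-0.49 -0.28 -0.66] M [ 0.11  0.06 -0.03] w 0.0160
hover t=8.64 p [0.485  0.0543 0.0785] F [-0.37 -0.4  -0.37] M [-0.    0.05 -0.01] w 0.0156
hover t=8.69 p [0.485  0.0543 0.0784] F [ 0.41 -0.2  -0.39] M [0.02 0.04 0.05] w 0.0159
hover t=8.74 p [0.4849 0.0543 0.0783] F [-0.25 -0.41 -0.55] M [ 0.03 -0.02  0.03] w 0.0156
```

View pics/v4.png

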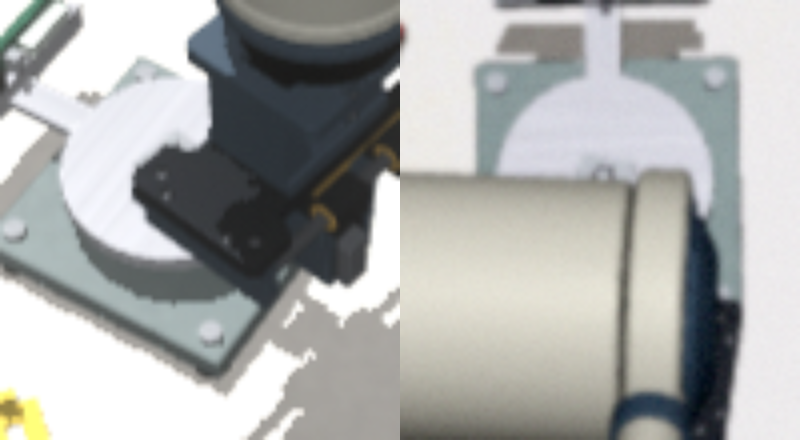

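The gripper hides the fork from both cameras here. I'll back off so the overhead camera sees the tips, then use them to check the camera against the robot frame.

```bash
python3 - <<'E'
from h import *
R=Rz(-6.8)
print(arm.solve_ik([.35,.07,.08],R))
arm.move_l([.35,.07,.08],R,feed=.2); arm.sleep(.2); rep()
print(arm.current_tool_rot().round(4).tolist())
o=snap("back",4); np.save("bk_top.npy",o["top"])
cv2.imwrite("pics/v5.png",np.hstack([st(o["side"],195,190,100,110,4),st(o["top"],190,150,100,110,4)]))
E
```

```text
[ 1.69772146e+00  2.14776479e+01  1.22092795e+02 -2.54444375e-14
  3.64295569e+01  9.84977215e+01]
 t=10.12 p [0.3511 0.0699 0.0799] F [ 0.85 -0.14 -1.09] M [0.07 0.05 0.  ] w 0.0157
[[0.9929, -0.1186, 0.0007], [-0.1186, -0.9929, 0.0], [0.0007, -0.0001, -1.0]]
```

View pics/v5.png

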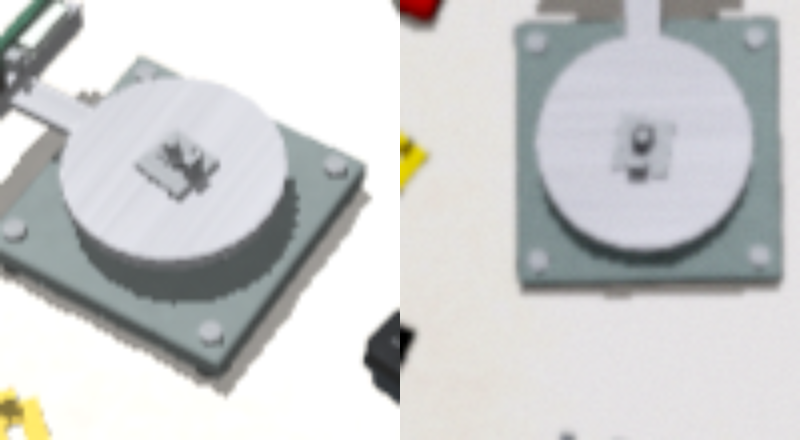

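```bash
python3 - <<'E'
from h import *
t=np.load("bk_top.npy")
p=arm.current_ee_pos()
d=np.array([.993,-.1186]);n=np.array([.1186,.993])
for s in(14,-14):
    q=np.append(p[:2]+.077*d+s/1000*n,.0773); print(proj("top",q))
cv2.imwrite("pics/v6.png",st(t,212,245,50,38,16))
E
```

```text
[232.18421009 257.35366913]
[245.09680935 259.30336016]
```

View pics/v6.png

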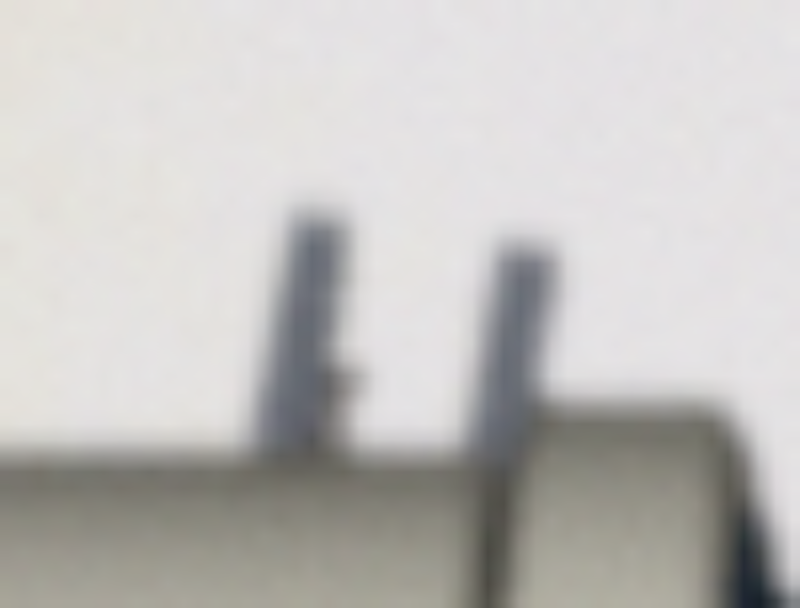

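```bash
cat >> h.py <<'E'
def F(n=12,dt=.008):
    a=[]
    for _ in range(n): a.append(np.r_[arm.current_force(),arm.current_torque()]); arm.sleep(dt)
    return np.mean(a,0)
d=np.array([np.cos(np.radians(-6.8)),np.sin(np.radians(-6.8))]); n_=np.array([-d[1],d[0]]); RW=Rz(-6.8)
pin=np.array([.588,.0406])
E
python3 - <<'E'
from h import *
print(onz("top",(250.49,185.06),.058))
t0=arm.current_t()
f=[arm.current_force() for _ in range(30)];print(np.std(f,0),np.mean(f,0),arm.current_t()-t0)
im=np.load("bk_top.npy")
e,p=disc_ellipse(im,"top",(251,186),(22,32),[(255,285)]);print(e,len(p))
q=pin-.102*d
arm.move_l([*q,.085],RW,feed=.2); arm.move_l([*q,.070],RW,feed=.06); arm.sleep(.15)
b=F(25,.01); print("base",b.round(2)); np.save("fbase.npy",b); rep()
z=.070
while z>.058:
    z-=.0007; arm.move_l([*q,z],feed=.02); f=F(8)-b
    if f[2]>.8: print(round(z,4),f.round(2),arm.current_ee_pos().round(4))
    if f[2]>1.8: break
rep("end")
E
```

```text
[0.5880856  0.04229209 0.058     ]
[2.22044605e-16 5.55111512e-16 1.11022302e-16] [-1.01635555 -0.76447701 -0.26318892] 0.0
((250.5371856689453, 185.1877899169922), (53.56801223754883, 53.945556640625), 13.396429061889648) 68
base [-0.11  0.06 -0.42  0.04  0.04  0.01]
 t=12.12 p [0.4868 0.0527 0.0702] F [ 0.04 -0.53 -0.34] M [ 0.03  0.01 -0.02] w 0.0158
0.0616 [-0.69  0.1   4.7  -0.04 -0.05 -0.01] [0.4869 0.0527 0.0618]
end t=15.92 p [0.4869 0.0527 0.0618] F [-1.95  0.13  4.31] M [-0.   -0.03 -0.05] w 0.0161
```

Contact with the disc came at TCP z = 0.0618, which puts the disc top at about 0.0577 (the cameras gave 0.058–0.060). Now I'll slide in gently under force control.

```bash
cat > push.py <<'E'
from h import *
import sys
def push(s_from,s_to,step,zcmd,fmax=13,lat=0.,tgt=2.2):
    b=np.load("fbase.npy"); s=s_from; log=[]
    while s<s_to-1e-9:
        s+=step; q=pin-(.102-s)*d+lat*n_
        arm.move_l([*q,zcmd],RW,feed=.03); f=F(5,.006)-b
        fa=-f[:2]@d; fl=f[:2]@n_; fz=f[2]
        a=arm.current_ee_pos(); log.append((s,fa,fl,fz))
        print("s%.1f ax%.1f lat%.1f z%.1f zc%.2f sa%.1f la%.2f M%s"%(s*1e3,fa,fl,fz,zcmd*1e3,((a[:2]-pin)@d+.102)*1e3,(a[:2]-pin)@n_*1e3,f[3:].round(2)))
        if abs(fa)>fmax or fz>16 or abs(fl)>6: print("STOP");break
        zcmd+=np.clip((fz-tgt)*5e-5,-3e-4,2e-4)
    np.save("pushstate.npy",[s,zcmd]); rep("end")
E
python3 - <<'E'
from push import *
push(0,.014,.001,.06145)
E
```

```text
s1.0 ax0.8 lat-0.2 z7.8 zc61.45 sa1.4 la0.05 M[-0.05 -0.2   0.  ]
s2.0 ax0.1 lat0.2 z5.5 zc61.65 sa2.3 la0.02 M[-0.03 -0.27 -0.02]
s3.0 ax-0.1 lat-0.3 z3.3 zc61.82 sa3.1 la0.00 M[-0.02 -0.22 -0.02]
s4.0 ax-0.1 lat0.4 z2.4 zc61.87 sa4.1 la0.02 M[-0.05 -0.16  0.  ]
s5.0 ax-0.2 lat-0.2 z1.4 zc61.88 sa5.1 la0.00 M[-0.02 -0.18 -0.03]
s6.0 ax-0.4 lat-0.0 z2.1 zc61.84 sa6.1 la-0.01 M[-0.02 -0.18  0.  ]
s7.0 ax-0.5 lat-0.2 z2.2 zc61.83 sa7.1 la0.01 M[-0.02 -0.2   0.01]
s8.0 ax-0.4 lat0.0 z2.8 zc61.84 sa8.1 la-0.00 M[-0.04 -0.17 -0.01]
s9.0 ax-0.6 lat0.3 z1.5 zc61.87 sa9.1 la0.00 M[-0.02 -0.17 -0.  ]
s10.0 ax-0.6 lat-0.1 z2.8 zc61.83 sa10.1 la-0.02 M[-0.02 -0.14 -0.02]
s11.0 ax-0.6 lat-0.0 z2.6 zc61.86 sa11.1 la0.01 M[-0.01 -0.13  0.  ]
s12.0 ax-0.3 lat0.1 z2.3 zc61.88 sa12.1 la0.02 M[-0.02 -0.15  0.  ]
s13.0 ax-0.5 lat-0.7 z2.2 zc61.88 sa13.1 la-0.01 M[-0.04 -0.12 -0.02]
s14.0 ax-0.7 lat0.0 z1.4 zc61.88 sa14.1 la-0.00 M[-0.02 -0.14 -0.01]
end t=20.00 p [0.5007 0.051  0.0619] F [ 0.03 -0.39  1.19] M [ 0.02 -0.17 -0.07] w 0.0160
```

```bash
python3 - <<'E'
from push import *
s,z=np.load("pushstate.npy"); push(s,.034,.001,z)
o=snap("p1",2);cv2.imwrite("pics/v7.png",np.hstack([st(o["side"],195,190,100,110,4),st(o["top"],200,140,100,110,4)]))
E
```

```text
s15.0 ax-0.2 lat-0.1 z2.8 zc61.84 sa15.1 la-0.01 M[-0.02 -0.12 -0.01]
s16.0 ax-0.4 lat-0.2 z3.2 zc61.87 sa16.1 la-0.00 M[-0.03 -0.09 -0.02]
s17.0 ax-0.4 lat0.4 z1.3 zc61.92 sa17.1 la0.00 M[-0.03 -0.11 -0.  ]
s18.0 ax-0.2 lat0.3 z2.0 zc61.88 sa18.1 la0.03 M[-0.01 -0.13 -0.  ]
s19.0 ax-0.1 lat-0.1 z3.1 zc61.87 sa19.1 la-0.01 M[-0.03 -0.05  0.02]
s20.0 ax-0.1 lat-0.1 z2.0 zc61.91 sa20.1 la-0.01 M[-0.03 -0.06 -0.  ]
s21.0 ax0.1 lat0.1 z2.4 zc61.90 sa21.1 la0.00 M[-0.04 -0.05  0.01]
s22.0 ax-0.1 lat0.0 z1.7 zc61.91 sa22.1 la-0.00 M[ 0.02 -0.02  0.  ]
s23.0 ax-0.2 lat-0.2 z2.4 zc61.89 sa23.1 la0.02 M[ 0.01 -0.   -0.02]
s24.0 ax0.3 lat-0.0 z3.3 zc61.90 sa24.1 la0.00 M[-0.02  0.05 -0.02]
s25.0 ax0.4 lat-0.1 z1.6 zc61.95 sa25.1 la0.00 M[-0.02  0.08 -0.01]
s26.0 ax0.9 lat0.0 z2.2 zc61.92 sa26.0 la-0.01 M[0.01 0.16 0.  ]
s27.0 ax1.4 lat0.5 z3.3 zc61.92 sa27.0 la0.01 M[ 0.03  0.27 -0.02]
s28.0 ax1.7 lat-0.1 z1.8 zc61.98 sa28.0 la-0.00 M[ 0.03  0.39 -0.01]
s29.0 ax2.7 lat0.1 z2.5 zc61.96 sa28.9 la-0.02 M[ 0.06  0.59 -0.  ]
s30.0 ax3.4 lat-0.3 z2.5 zc61.97 sa29.9 la0.01 M[0.09 0.76 0.02]
s31.0 ax4.3 lat-0.0 z2.6 zc61.99 sa30.9 la-0.00 M[ 0.1   0.9  -0.02]
s32.0 ax4.9 lat0.1 z2.4 zc62.01 sa31.8 la-0.02 M[ 0.1   1.01 -0.03]
s33.0 ax0.9 lat-0.2 z-2.5 zc62.02 sa33.5 la0.02 M[ 0.04  0.3  -0.02]
s34.0 ax3.2 lat0.2 z4.6 zc61.78 sa34.1 la0.00 M[ 0.07  0.73 -0.01]
end t=25.83 p [0.5206 0.0486 0.0619] F [-3.66  0.37  4.97] M [ 0.11  0.72 -0.02] w 0.0159
```

View pics/v7.png

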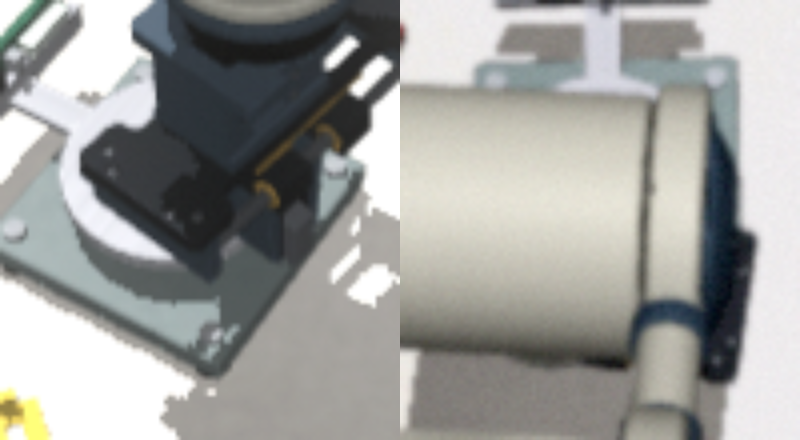

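Partway: a first drop in force at s = 33 mm, which looks like the lug end passing the bead. Lateral force is about zero, so the wedge is centred. Continuing.

```bash
python3 - <<'E'
from push import *
s,z=np.load("pushstate.npy"); push(s,.044,.001,.0619)
E
```

```text
s35.0 ax5.0 lat-0.3 z6.6 zc61.90 sa34.6 la0.01 M[0.12 1.1  0.01]
s36.0 ax5.9 lat0.0 z4.7 zc62.10 sa35.3 la-0.04 M[0.17 1.2  0.  ]
s37.0 ax5.6 lat-1.0 z2.8 zc62.22 sa36.1 la-0.05 M[ 0.14  1.2  -0.01]
s38.0 ax6.6 lat-0.2 z2.8 zc62.25 sa37.0 la-0.05 M[ 0.16  1.28 -0.01]
s39.0 ax0.5 lat0.1 z-1.0 zc62.28 sa39.5 la-0.00 M[ 0.02  0.1  -0.01]
s40.0 ax-0.2 lat-0.1 z-0.9 zc62.12 sa40.2 la-0.00 M[ 0.03  0.07 -0.01]
s41.0 ax0.1 lat-0.0 z-1.2 zc61.96 sa41.1 la-0.02 M[-0.01  0.09  0.  ]
s42.0 ax3.4 lat0.1 z5.8 zc61.79 sa41.8 la0.02 M[ 0.07  0.67 -0.01]
s43.0 ax1.2 lat-0.1 z0.6 zc61.97 sa43.2 la0.00 M[-0.    0.24 -0.02]
s44.0 ax2.5 lat0.3 z4.2 zc61.90 sa44.0 la0.01 M[ 0.03  0.57 -0.01]
end t=28.95 p [0.5304 0.0475 0.0619] F [-3.27  0.47  3.88] M [0.09 0.62 0.  ] w 0.0164
```

```bash
python3 - <<'E'
from push import *
s,z=np.load("pushstate.npy"); push(s,.050,.001,.0619,fmax=10)
o=snap("p2",2);cv2.imwrite("pics/v8.png",np.hstack([st(o["side"],195,190,100,110,4),st(o["top"],200,140,100,110,4)]))
E
```

```text
s45.0 ax3.1 lat-0.3 z5.5 zc61.90 sa45.0 la-0.02 M[ 0.07  0.68 -0.01]
s46.0 ax0.0 lat0.2 z-0.4 zc62.06 sa46.5 la-0.01 M[ 0.01 -0.03 -0.02]
s47.0 ax-0.7 lat-0.2 z0.7 zc61.94 sa47.3 la-0.00 M[ 0.02 -0.05  0.01]
s48.0 ax1.1 lat-0.2 z4.6 zc61.86 sa48.1 la0.00 M[-0.    0.22  0.04]
s49.0 ax-0.4 lat0.1 z1.9 zc61.98 sa49.2 la-0.01 M[-0.   -0.   -0.02]
s50.0 ax0.7 lat-0.6 z3.4 zc61.97 sa50.0 la-0.01 M[-0.01  0.14 -0.03]
end t=30.70 p [0.5364 0.0467 0.062 ] F [-0.79 -0.12  3.18] M [-0.01  0.18 -0.01] w 0.0156
```

View pics/v8.png

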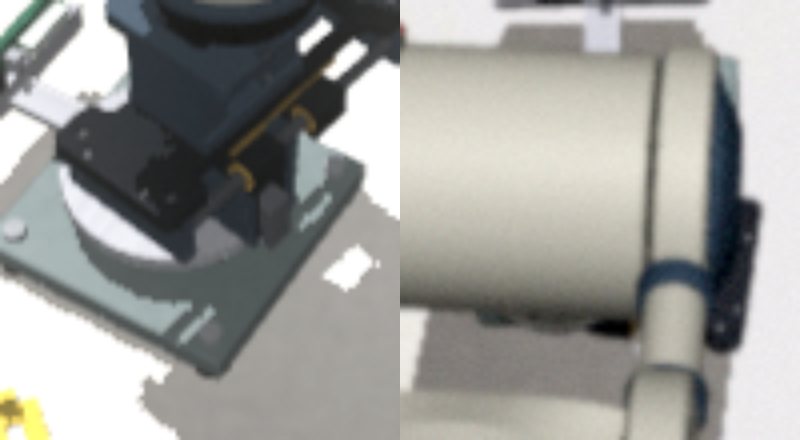

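```bash
python3 - <<'E'
from push import *
s,z=np.load("pushstate.npy"); push(s,.055,.001,.0619,fmax=4.5)
E
```

```text
s51.0 ax1.8 lat0.0 z5.5 zc61.90 sa50.9 la0.01 M[ 0.03  0.39 -0.01]
s52.0 ax-0.4 lat-0.3 z-0.0 zc62.07 sa52.1 la0.01 M[ 0.   -0.02  0.01]
s53.0 ax0.6 lat-0.3 z3.4 zc61.96 sa53.0 la-0.04 M[ 0.01  0.27 -0.01]
s54.0 ax-0.2 lat0.4 z1.2 zc62.02 sa54.2 la-0.01 M[-0.    0.04 -0.  ]
s55.0 ax0.9 lat-0.4 z1.8 zc61.97 sa55.1 la0.01 M[-0.01  0.18 -0.02]
end t=32.36 p [0.5415 0.0462 0.062 ] F [-1.45  0.    2.05] M [ 0.07  0.16 -0.01] w 0.0156
```

```bash
python3 - <<'E'
from push import *
s,z=np.load("pushstate.npy"); push(s,.059,.001,.062,fmax=4)
s,z=np.load("pushstate.npy"); 
q=pin-(.102-s+.001)*d; arm.move_l([*q,.0623],RW,feed=.03)
q=pin-(.115)*d; arm.move_l([*q,.0626],RW,feed=.12); rep("retract")
arm.move_l([*(pin-.17*d),.075],RW,feed=.2)
o=snap("p3",3);np.save("p3s.npy",o["side"]);np.save("p3t.npy",o["top"])
cv2.imwrite("pics/v9.png",np.hstack([st(o["side"],215,205,50,55,8),st(o["top"],225,160,50,55,8)]))
E
```

```text
s56.0 ax0.4 lat-0.2 z2.1 zc62.00 sa56.0 la0.01 M[ 0.01  0.19 -0.01]
s57.0 ax4.8 lat0.1 z6.3 zc61.99 sa56.3 la-0.01 M[ 0.11  0.94 -0.02]
STOP
end t=32.94 p [0.5426 0.046  0.062 ] F [-5.34  0.2   5.13] M [ 0.1   1.03 -0.05] w 0.0160
retract t=33.92 p [0.4749 0.0541 0.0628] F [ 0.52 -0.03 -1.29] M [ 0.04  0.03 -0.06] w 0.0159
```

View pics/v9.png

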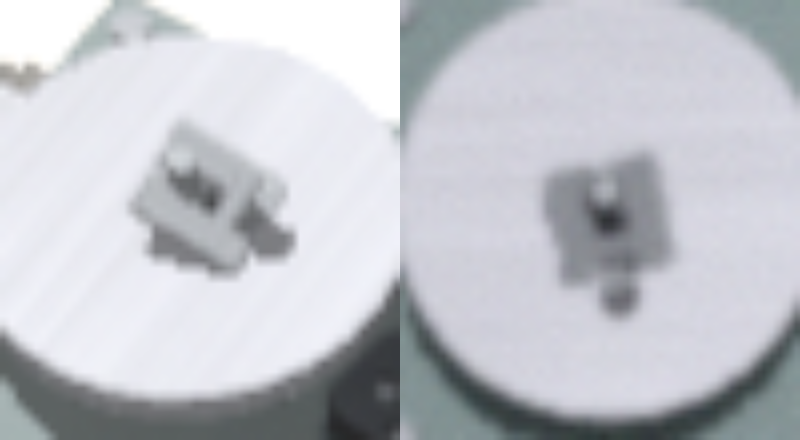

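The clip now rides high and loose on the pin, with its shadow detached, at top (251,186) and side (240,229). It has also turned a little. Next I'll return the wedge to its place on the bench.

```bash
python3 - <<'E'
from h import *
p=np.load("pgrip.npy"); R=Rz(-22.5)
arm.move_l([*(pin-.17*d),.10],RW,feed=.2)
arm.move_to([p[0],p[1],.06],R); arm.move_l([p[0],p[1],.012],R,feed=.12); arm.sleep(.1); b=F(8)
z=.008
while z>.0030:
    arm.move_l([p[0],p[1],z],R,feed=.03); f=F(5)-b
    print(z,f.round(2))
    if f[2]>2: break
    z-=.0007
arm.grip(.05); arm.sleep(.1); rep("open")
arm.move_l([p[0],p[1],.13],R,feed=.2); rep()
arm.move_to([.45,-.2,.22],Rz(-6.8)); rep()
o=snap("w",3);np.save("ws.npy",o["side"]);np.save("wt.npy",o["top"])
cv2.imwrite("pics/v10.png",np.hstack([st(o["side"],290,105,80,90,5),st(o["top"],370,150,80,90,5)]))
E
```

```text
0.008 [ 0.16 -0.17 -0.18 -0.   -0.01  0.01]
0.0073 [-0.09  0.08  0.19  0.   -0.01 -0.  ]
0.0066 [ 0.29 -0.03  0.4   0.   -0.01  0.01]
0.0059 [-0.26 -0.24 -0.34 -0.   -0.02 -0.  ]
0.0052 [-0.23 -0.67  0.09 -0.   -0.03 -0.  ]
0.0045 [ 0.09 -0.28  0.01  0.02 -0.02  0.01]
0.0037999999999999996 [-0.97  0.76  6.25  0.15  0.24 -0.01]
open t=39.78 p [ 0.5001 -0.266   0.0038] F [-0.37 -0.91  0.34] M [0.06 0.06 0.05] w 0.0502
 t=40.57 p [ 0.4996 -0.2657  0.1292] F [ 0.09  0.96 -0.51] M [0.03 0.04 0.  ] w 0.0500
 t=41.12 p [ 0.4499 -0.1999  0.2194] F [ 0.68 -0.33 -0.39] M [ 0.03  0.03 -0.  ] w 0.0501
```

View pics/v10.png

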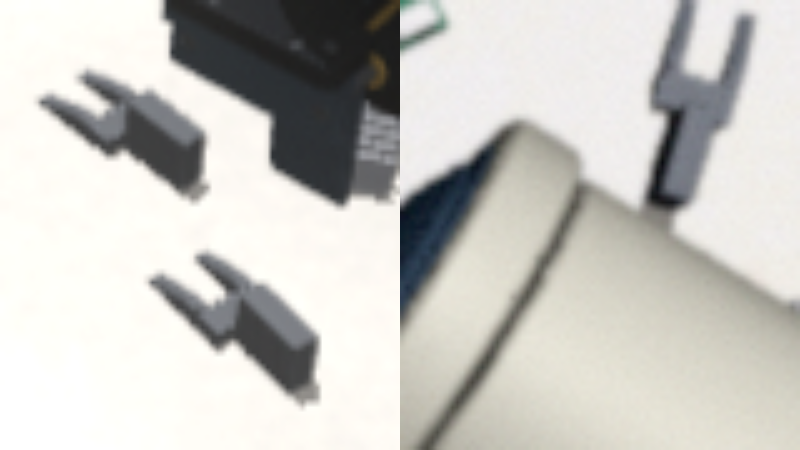

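View pics/top_w.png

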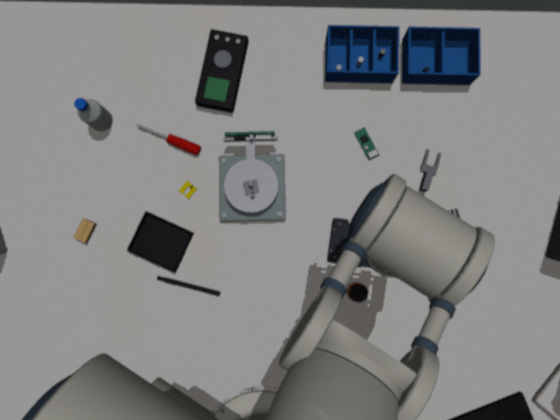

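The wedge lies flat again at side (337,172), and the look-alike is untouched. Now I'll measure the loose clip and the tray.

```bash
python3 - <<'E'
from h import *
s=np.load("ws.npy");t=np.load("wt.npy")
cv2.imwrite("pics/v11.png",np.hstack([st(s,225,215,32,36,12,60,190),st(t,236,172,32,36,12,60,190)]))
cv2.imwrite("pics/v12.png",np.hstack([st(s,180,300,100,90,4,0,80),st(t,115,200,90,90,4,0,80)]))
E
```

```text
(no output)
```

View pics/v11.png

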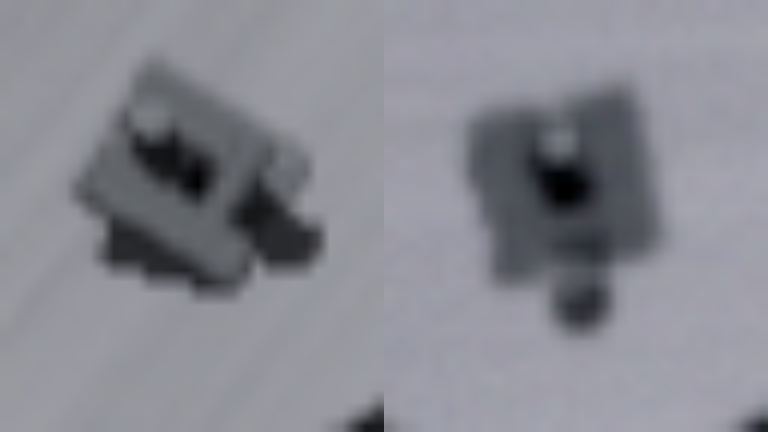

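View pics/v12.png

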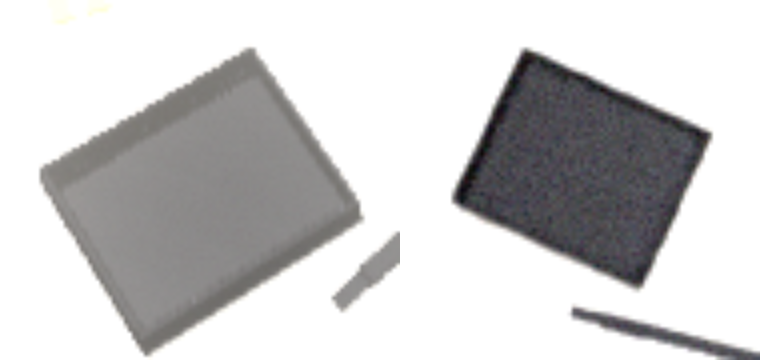

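```bash
python3 - <<'E'
from h import *
S=lambda u,v:(u/12-.5+225,v/12-.5+215); T=lambda u,v:((u-384)/12-.5+236,v/12-.5+172)
P={}
for k,a,b in(("TL",S(78,188),T(472,115)),("BL",S(232,280),T(498,282)),("TR",S(150,62),T(632,85)),("lugtop",S(290,157),T(580,270))):
    P[k],g=tri(a,b); print(k,P[k].round(4),round(g,4))
v=P["TL"]-P["BL"];print("yaw L",np.degrees(np.arctan2(v[1],v[0])),"pitch",np.degrees(np.arctan2(v[2],np.hypot(*v[:2]))))
v=P["TL"]-P["TR"];print("yaw F",np.degrees(np.arctan2(-v[0],v[1])))
# tray: top-rim corners from masks/crops (x4)
s4=lambda u,v:(u/4-.5+180,v/4-.5+300); t4=lambda u,v:((u-400)/4-.5+115,v/4-.5+200)
TR=[("A",s4(252,47),t4(525-0,48)),]
tc=[t4(525,47),t4(711,132),t4(641,290),t4(453,200)]
for z in(.022,): 
    q=np.array([onz("top",c,z) for c in tc]);print("tray top rim",q.round(4).tolist(),q.mean(0).round(4))
sc=[s4(252,47),s4(362,213),s4(146,356),s4(40,170)]
# order match by world position
q2=np.array([onz("side",c,.022) for c in sc]);print("tray side rim",q2.round(4).tolist(),q2.mean(0).round(4))
E
```

```text
TL [0.5939 0.0581 0.0776] 0.0009
BL [0.5651 0.0532 0.0672] 0.0013
TR [0.6    0.0293 0.0777] 0.0006
lugtop [0.5648 0.0368 0.0848] -0.0004
yaw L 9.633800165524567 pitch 19.748611050286744
yaw F 11.958619551127928
tray top rim [[0.5267, 0.2802, 0.022], [0.4817, 0.1724, 0.022], [0.3921, 0.2077, 0.022], [0.4391, 0.3163, 0.022]] [0.4599 0.2441 0.022 ]
tray side rim [[0.4845, 0.1735, 0.022], [0.391, 0.2147, 0.022], [0.4331, 0.3243, 0.022], [0.5295, 0.2816, 0.022]] [0.4595 0.2485 0.022 ]
```

```bash
python3 - <<'E'
from h import *
R=Rz(10.8); g=[.563,.0352]
arm.move_to([*g,.13],R); arm.move_l([*g,.09],R,feed=.12); arm.sleep(.1); b=F(8)
o=snap("lug",1); cv2.imwrite("pics/v13.png",np.hstack([st(o["side"],205,190,80,90,5),st(o["top"],210,150,80,90,5)]))
for z in(.082,.0775,.0735):
    arm.move_l([*g,z],R,feed=.05); f=F(5)-b; print(z,f.round(2))
    if f[2]>4: print("contact"); break
rep()
E
```

```text
0.082 [ 0.11  0.02  0.23 -0.01 -0.01 -0.02]
0.0775 [-0.02 -0.2  -0.09 -0.02 -0.    0.02]
0.0735 [ 0.09  0.21  0.19 -0.01 -0.04  0.01]
 t=44.17 p [0.5629 0.0352 0.0734] F [0.94 0.74 0.19] M [ 0.05  0.03 -0.03] w 0.0501
```

View pics/v13.png

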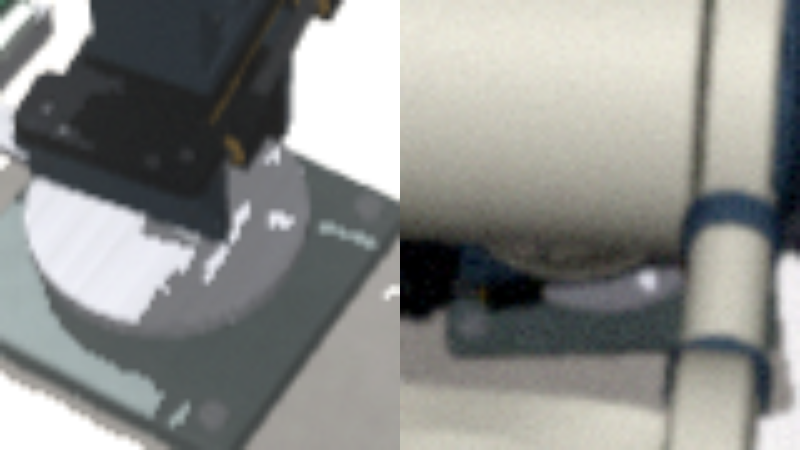

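```bash
python3 - <<'E'
from h import *
R=Rz(10.8); g=[.563,.0352]
arm.move_l([*g,.0722],R,feed=.05); rep()
arm.grip(0.); rep("grip")
if arm.current_width()>.007:
    for z in(.075,.08,.086,.092,.10): 
        arm.move_l([*g,z],R,feed=.06); print(z,F(4).round(2))
    arm.move_l([*g,.14],R,feed=.15); rep("up")
    o=snap("up",2); cv2.imwrite("pics/v14.png",np.hstack([st(o["side"],200,170,80,100,5),st(o["top"],210,150,80,100,5)]))
E
```

```text
t=44.42 p [0.563  0.0352 0.0722] F [-0.68  0.05 -0.39] M [-0.01  0.    0.04] w 0.0501
grip t=45.16 p [0.563  0.0352 0.0722] F [0.25 0.43 0.62] M [ 0.02 -0.02  0.03] w 0.0084
0.075 [ 0.24  0.   -0.19  0.01 -0.06 -0.01]
0.08 [ 0.61  0.45 -0.63  0.01  0.03  0.  ]
0.086 [ 0.08 -0.34 -0.84 -0.    0.04  0.03]
0.092 [ 0.33 -0.5  -0.37 -0.02 -0.01  0.03]
0.1 [-0.01  0.04 -0.68 -0.02  0.01  0.  ]
up t=47.02 p [0.5631 0.0352 0.1401] F [-0.24  0.64 -0.18] M [ 0.02 -0.01  0.03] w 0.0082
```

View pics/v14.png

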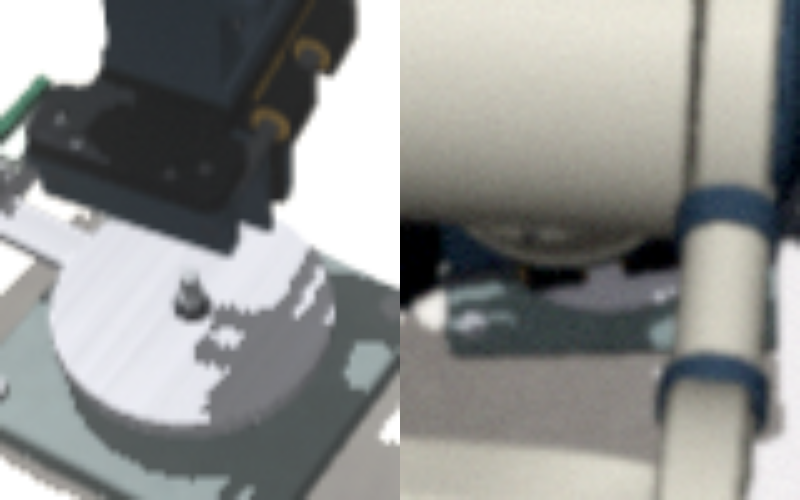

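The pin is bare at side (237,228) and the clip is held with a stable width of 8.2 mm. Moving to the tray.

```bash
python3 - <<'E'
from h import *
R=Rz(-22.6); g=[.446,.251]
arm.move_to([*g,.14],R); rep("over")
o=snap("ot",1)
arm.move_l([*g,.045],R,feed=.15); arm.sleep(.1); b=F(8); rep()
z=.030
while z>=.0155:
    arm.move_l([*g,z],R,feed=.06); f=F(4)-b; print(round(z,4),f[:3].round(2))
    if f[2]>1.5: break
    z-=.0025
o2=arm.snapshot("side").astype(float)
cv2.imwrite("pics/v15.png",np.hstack([st(o["side"],170,270,100,120,4,0,120),st(o2,170,270,100,120,4,0,120)]))
E
```

```text
over t=48.23 p [0.4465 0.2506 0.1399] F [ 0.09  0.45 -0.55] M [ 0.05  0.08 -0.02] w 0.0084
 t=49.27 p [0.4466 0.2512 0.0459] F [ 0.29 -0.31 -1.26] M [ 0.12  0.05 -0.  ] w 0.0084
0.03 [-0.33 -0.27 -0.26]
0.0275 [-0.32  0.09 -0.14]
0.025 [-0.19 -0.44 -0.07]
0.0225 [0.39 0.25 0.27]
0.02 [-0.62 -0.47 -0.03]
0.0175 [0.03 0.63 2.56]
```

View pics/v15.png

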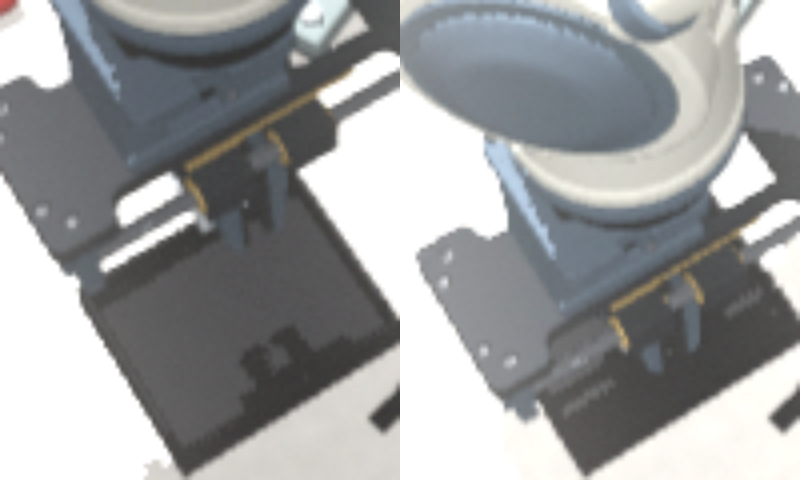

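Clip contact with the tray floor at z = 0.0175, inside the tray walls. Releasing and checking.

```bash
python3 - <<'E'
from h import *
R=Rz(-22.6); g=[.446,.251]
arm.grip(.035); arm.sleep(.15); rep("rel")
arm.move_l([*g,.12],R,feed=.15)
arm.move_to([.40,-.12,.28],Rz(-6.8)); arm.sleep(.2); rep()
o=snap("fin",2)
cv2.imwrite("pics/v16.png",np.hstack([st(o["side"],170,290,100,110,4,0,160),st(o["top"],115,190,100,110,4,0,160)]))
E
```

```text
rel t=51.92 p [0.446  0.251  0.0175] F [ 0.35 -0.96 -0.13] M [0.05 0.03 0.05] w 0.0349
 t=54.46 p [ 0.4002 -0.1195  0.2797] F [-0.31 -0.01  0.5 ] M [-0.02 -0.03 -0.01] w 0.0347
```

View pics/v16.png

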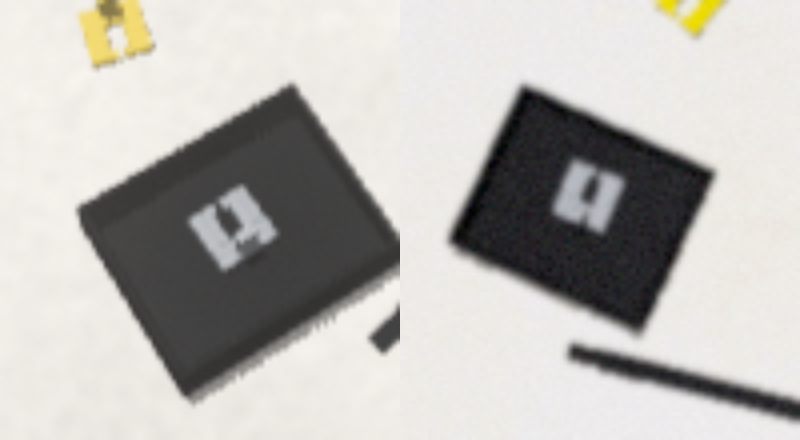

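View pics/side_fin.png

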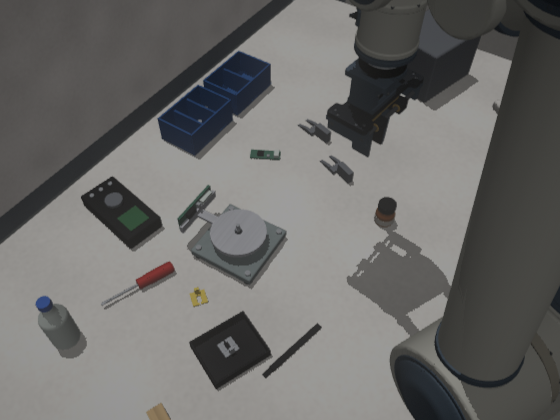

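View pics/top_fin.png

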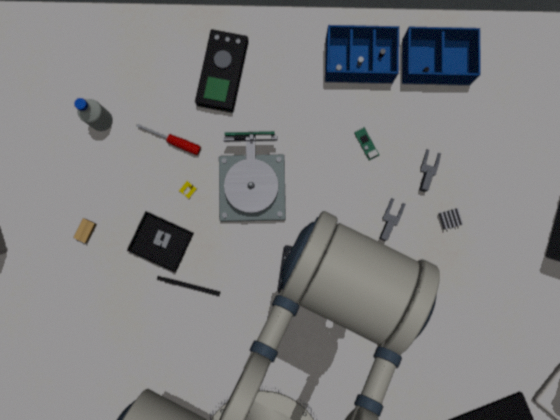

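The clip lies flat in the tray at top (162,239), the pin is bare, the wedge is flat on the bench at top (392,218), and nothing else has moved.

```bash
python3 -c "
from rig import arm
print(arm.sign_off(), arm.current_t())"
```

```text
the job is handed in; nothing more can be done
the job is handed in; nothing more can be done
```

The spring clip is off the pin and in the small tray, and the job was handed in at about 54.5 s of the 72 s allowed.

- **Freeing the clip:** I picked up the wedge nearest the base and slid it along the disc at mostly 1–4 N of down force, with brief readings up to 7.8 N. The push peaked at 6.6 N. Drops in force showed the clip passing the bead at 33, 39 and 46 mm of travel, and the root met the washer at about 56 mm. Both cameras then showed the clip loose above the bead.
- **Clearing up:** I set the wedge flat on the bench at its original spot. Then I lifted the clip off by its lug and released it once it touched the tray floor.
- **Last checks:** The final pictures show the clip flat inside the tray, the pin bare and the wedge flat. The other wedge, the yellow clip and the rest of the scene look unmoved.
- **Disagreements:**
  - The overhead camera read about 1.4 mm too far in y against the robot, and I corrected for that.
  - The cameras put the disc top 0.5–2 mm higher than the height found by touch (0.0577 m); I used the touch height.
  - The width reading on the lug was 8.3 mm against its stated 10 mm, but the grip held.
- **Not seen:** The gripper hid the fork from both cameras during the slide, so that part rested on force readings alone until I backed off to look.

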